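# Load the paper roll into the table-top roll holder

## Task

Take the paper roll on its spring-loaded spindle off the wooden rest and load it into the steel roll holder: first seat the sprung pin in one end cup, press the spring in, swing the other end down in line with the opposite cup and let the spring push it home, so that the roll hangs level between both cups. Never force the spindle against the holder: the spring is fully in at about 17 N. Leave everything else on the table where it is.

Things in the scene. Friction and masses are not known exactly. Their poses are not given: they have to be found in the camera images.
- spindle: Cream paper roll (48 mm diameter, 90 mm long, 0.25 kg) on a spindle that sticks out at both ends. Origin on the axis at mid-roll; own y axis along the spindle towards the sprung pin. A grey barrel of 16 mm diameter reaches 65 mm either side of the origin, then a 10 mm pin with a square end. Starts in the rest, axis level, 36 mm above the table; grip across mid-roll from above.
- sprung_tip (a point): Centre of the end face of the sprung pin (bright steel, +y end), moving with the pin. 97 mm from the roll's origin when free (177 mm from tip to tip); the pin slides in by at most 13 mm against a spring of 2 N plus 1.2 N per mm: 7 N at 4 mm, 16.4 N at 12 mm, 17.6 N when solid (13 mm).
- plain_tip (a point): Centre of the end face of the rigid plain pin (grey, -y end), 80 mm from the roll's origin. With the sprung pin on its cup floor the spring must be pressed 12 mm for this tip to pass the mouth of the other cup; 4 mm stay pressed once both pins are home on the cup floors. The roll can turn or slip a little between the fingers while the spring is pressed, so grip it firmly.
- holder: Roll holder of dark sheet steel, screwed to the table: base 130 x 200 x 6 mm and two upright cheeks (184 mm over their outsides) with rounded tops 89 mm above the table; nothing stands above them. Origin on the table under its middle; own y axis runs from cheek to cheek, z up. A tear bar at x = -58 mm and a rod at x = +54 mm are lower than 31 mm.
- cup_1 (a point): Centre of the mouth of the end cup at the holder's +y cheek (78.5 mm from the middle, 75 mm above the table). Bright steel round blind socket that opens towards the middle (-y): 14 mm bore, 8 mm deep, 21 mm outside. A pin can go in with the spindle tilted by up to 0.25 rad. The spindle may go in either way round.
- cup_2 (a point): Centre of the mouth of the like cup at the holder's -y cheek, opening towards +y, on the same axis: mouths 157 mm apart, cup floors 173 mm apart.
- rest: Wooden rest, fixed: two V-notched blocks (12 mm thick, 23 mm high, centred 36 mm either side of its middle, under the roll) on a slat 100 mm long. Origin on the table under its middle, own y axis along the roll.
- gouge_box: Bystander: black open box with four wood-handled gouges, 150 x 130 x 40 mm. Origin under its middle.
- tape: Bystander: roll of tape lying flat, 54 mm across, 18 mm high, between holder and rest. Origin under its middle.
- gouge: Bystander: a single wood-handled gouge lying between holder and rest, 160 mm long, 24 mm high.
- tumbler: Bystander: empty drinking glass, 72 mm across, 95 mm high.
- phone: Bystander: black phone lying flat, 148 x 72 x 9 mm.
- core: Bystander: empty cardboard tube standing upright, 34 mm across, 105 mm high.
- block: Bystander: plywood carving block on a rubber mat, 150 x 110 x 10 mm.
- pencil: Bystander: red pencil, 170 mm long, 8 mm thick.
Mind the look-alikes: they are no part of the job. Leave any green look-alike of the spindle alone.

How it is judged:
On the way:
1. the sprung pin is in one of the cups with its spring pressed in by at least 10 mm (((y of sprung_tip in the frame of holder between 0.0835 and 0.089 m and x of sprung_tip in the frame of holder between -0.004 and 0.004 m and z of sprung_tip in the frame of holder between 0.07 and 0.079 m and distance between sprung_tip and spindle below 0.087 m) or (y of sprung_tip in the frame of holder between -0.089 and -0.0835 m and x of sprung_tip in the frame of holder between -0.004 and 0.004 m and z of sprung_tip in the frame of holder between 0.07 and 0.079 m and distance between sprung_tip and spindle below 0.087 m))), for 0.1 s.
At the end, for the whole second after the job is handed in: Both pins are in the cups, one in each, their tips at least 5 mm past the cup mouths and within the bore; the spindle lies along the holder's axis within 0.04 rad, released and at rest (((y of sprung_tip in the frame of holder between 0.0835 and 0.089 m and x of sprung_tip in the frame of holder between -0.004 and 0.004 m and z of sprung_tip in the frame of holder between 0.07 and 0.079 m and y of plain_tip in the frame of holder between -0.089 and -0.0835 m and x of plain_tip in the frame of holder between -0.004 and 0.004 m and z of plain_tip in the frame of holder between 0.07 and 0.079 m) or (y of sprung_tip in the frame of holder between -0.089 and -0.0835 m and x of sprung_tip in the frame of holder between -0.004 and 0.004 m and z of sprung_tip in the frame of holder between 0.07 and 0.079 m and y of plain_tip in the frame of holder between 0.0835 and 0.089 m and x of plain_tip in the frame of holder between -0.004 and 0.004 m and z of plain_tip in the frame of holder between 0.07 and 0.079 m)) and angle between the y axis of spindle and the y axis of holder, either way round below 0.04 rad and linear speed of spindle below 0.01 m/s and angular speed of spindle below 0.3 rad/s); the robot touches nothing.
It fails at once if the spindle is pressed against the holder with more than 25 N (contact force between spindle and holder above 25 N).
It fails at once if the robot itself pushes on the holder with more than 10 N (contact force between the arm and holder above 10 N).
It fails at once if a bystander is moved by more than 20 mm (distance of any of gouge_box, tape, gouge, tumbler, phone, core, block, pencil from where it was at the start of the episode above 0.02 m).
It also fails if it takes over 67 s, if anything falls off the work surface, if the arm or the gripper's body presses on something with over 40 N, if the wrist force passes 120 N, or if a joint passes its speed limit or range.

## Robot

A 6-joint arm with a two-finger parallel gripper is mounted at the origin on the work surface. World frame = base frame: x ahead of the robot, y to its left, z up, the work surface at z = 0. Lengths are in m, angles in rad, forces in N, time in s.
With the tool pointing down it reaches from about 0.3 to 0.95 m from the base axis. Payload 3.1 kg.
Tool frame: the origin (TCP) lies at the very end of the fingers, on their centre line; the grasp point (between the pads) lies 19 mm behind it; z points along the fingers, y is the line along which they close (so a half turn about z gives the same grasp; the last joint's range is limited). The gripper opens to 85 mm and grips with 20 to 120 N. Pads are 22 mm wide; open, the fingers measure 114 mm over their backs; the gripper's body (76 mm by 85 mm) begins 54 mm behind the grasp point. The pads swing forward as they close: fully open they stand 13 mm farther back than shut.
Start: joints at [1.233, 0.308, 1.634, -0, 1.2, -0.07], TCP at [0.165, 0.603, 0.231] pointing down, gripper open.
Joint ranges: [-3.06, 3.06], [-0.79, 1.96], [0.05, 2.63], [-1.19, 4.34], [0.05, 2.64], [-2.94, 2.94]. Speed limits (rad/s): [2.79, 2.79, 3.14, 3.14, 3.14, 3.14].

## Interface

Orientations are given as a rotation vector (axis times angle).
In Python, from plant import bot, fingers, solver, imaging gives the robot as it stands. The module is installed in compiled form; this text tells all that it offers. Calls block until the motion is done:
- bot.move_pose(position, orientation): joint-space move of the TCP to a pose.
- bot.move_straight(position, frame=None, feed=0.15): straight line of the TCP; frame=None keeps the orientation; feed is the mean speed in m/s.
- bot.move_joints(angles): joint-space move.
- fingers.set_gripper(opening, squeeze=None): finger opening in m; squeeze is the grip in N (None keeps the last); returns when the fingers have stopped.
- bot.dwell(seconds).
- solver.inverse_kinematics(position, orientation): joint angles nearest the present ones, or None.
- bot.sense(): the state.
- imaging.capture(name): name is "scene" or "top" or "wrist"; returns a dict with "img" (400x640x3 uint8, blue, green, red), "range_z" (400x640 float32, m along the optical axis (not along the pixel's ray), 0 where there is no reading), "fx", "fy", "cx", "cy" (pixels), "dist_coeffs" ([k1, k2, p1, p2, k3] as OpenCV has them; the pictures are not rectified), "xyz" and "orientation" of the camera in the world; the wrist camera has in their place "tool_from_camera" (4x4, takes a point from camera to tool coordinates, whose origin is the TCP and whose axes are the flange's). Camera axes: x right, y up, looking along -z (the intrinsics and any distortion apply to the point x, -y, -z); pixel columns grow to the right and rows downward; lengths in m; the calibration is good to about 2 mm. A picture is of the moment at which its call begins: read the wrist's pose just before it.
A pose or a line that the arm cannot do raises bot.Unreachable and nothing moves.
- bot.job_done(): hands the job in; it is judged then, once.
The state is a dict: "time_s": time; "joint_positions": joint angles; "qvel": joint speeds; "effort": joint torques, N m; "eef_pos": TCP position; "eef_rot": TCP orientation; "contact_force": force on the tool from outside, world axes, zero at the start; "moment": the same for the moment, N m; "opening": finger opening in m; "grip_force": force on a finger pad.
Only numpy, scipy, OpenCV 4.12 (cv2) and the standard library are available. Lean on these libraries where they do the work, as an engineer would, in place of code of your own. Each camera call takes 0.05 s, during which the arm holds its last target. There are 200 camera calls.

## Working session

There is one attempt and no reset: what is moved stays moved. The work goes in short steps, each a Python script; the robot and the scene stay as the last script left them, time stands still between calls to the robot, and variables do not carry over. Pictures are saved under pics/ and viewed, at most 10 in all, crops included, and the job is handed in when it is done.

```bash
mkdir -p pics; cat > h.py <<'E'
import numpy as np, cv2
from scipy.spatial.transform import Rotation as R
from plant import bot, fingers, solver, imaging
def cap(n):
    s=bot.sense(); c=imaging.capture(n)
    if n=="wrist":
        T=np.eye(4);T[:3,:3]=R.from_rotvec(s["eef_rot"]).as_matrix();T[:3,3]=s["eef_pos"]
        c["T"]=T@np.array(c["tool_from_camera"])
    else:
        T=np.eye(4);o=np.array(c["orientation"],float)
        T[:3,:3]=(o if o.shape==(3,3) else R.from_rotvec(o).as_matrix());T[:3,3]=c["xyz"];c["T"]=T
    return c
def K(c): return np.array([[c["fx"],0,c["cx"]],[0,c["fy"],c["cy"]],[0,0,1.]]),np.array(c["dist_coeffs"],float)
def rays(c,uv):
    k,d=K(c); p=cv2.undistortPoints(np.array(uv,float).reshape(-1,1,2),k,d).reshape(-1,2)
    r=np.c_[p[:,0],-p[:,1],-np.ones(len(p))]
    return c["T"][:3,3],r@c["T"][:3,:3].T
def onplane(c,uv,z):
    o,r=rays(c,uv); return o+r*((z-o[2])/r[:,2])[:,None]
def withrange(c,uv):
    o,r=rays(c,uv); uv=np.array(uv,int).reshape(-1,2); return o+r*c["range_z"][uv[:,1],uv[:,0]][:,None]
def tri(c1,u1,c2,u2):
    o1,a=rays(c1,u1);o2,b=rays(c2,u2);a=a[0];b=b[0]
    s=np.linalg.lstsq(np.c_[a,-b],o2-o1,rcond=None)[0]
    return (o1+a*s[0]+o2+b*s[1])/2,np.linalg.norm(o1+a*s[0]-o2-b*s[1])
def proj(c,P):
    k,d=K(c); q=(np.atleast_2d(P)-c["T"][:3,3])@c["T"][:3,:3]
    return cv2.projectPoints((q*[1,-1,-1]).reshape(-1,1,3),np.zeros(3),np.zeros(3),k,d)[0].reshape(-1,2)
E
python3 - <<'E'
from h import *
np.set_printoptions(precision=4,suppress=True)
for n in("top","scene"):
    c=cap(n); cv2.imwrite(f"pics/{n}0.png",c["img"]); print(n,c["T"],c["fx"],c["dist_coeffs"],(c["range_z"]>0).mean())
s=bot.sense(); print(s)
E
```

```text
top [[ 0.0297  0.9825 -0.184   0.3224]
 [-0.9993  0.0247 -0.0296 -0.0054]
 [-0.0245  0.1847  0.9825  1.1054]
 [ 0.      0.      0.      1.    ]] 378.2428071258124 [-0.0144  0.      0.      0.      0.    ] 0.995921875
scene [[-0.6643 -0.529   0.5281  1.3234]
 [ 0.7475 -0.4688  0.4707  0.7415]
 [-0.0014  0.7074  0.7068  1.1535]
 [ 0.      0.      0.      1.    ]] 429.0739520869813 [-0.0393  0.      0.      0.      0.    ] 0.98818359375
{'time_s': 0.1, 'joint_positions': array([ 1.2333,  0.3089,  1.6351, -0.    ,  1.1997, -0.0697]), 'qvel': array([-0.0008, -0.0022, -0.0027,  0.0004,  0.0023,  0.0016]), 'effort': array([ -0.0009, -41.6408, -27.7646,  -0.0001,   0.004 ,  -0.    ]), 'eef_pos': array([0.1652, 0.602 , 0.2301]), 'eef_rot': array([-0.4194, -3.113 ,  0.0033]), 'contact_force': array([ 0.0263,  0.0943, -0.109 ]), 'moment': array([ 0.014 , -0.013 ,  0.0509]), 'grip_force': 0.0, 'opening': 0.08547935903707071}
```

View pics/top0.png

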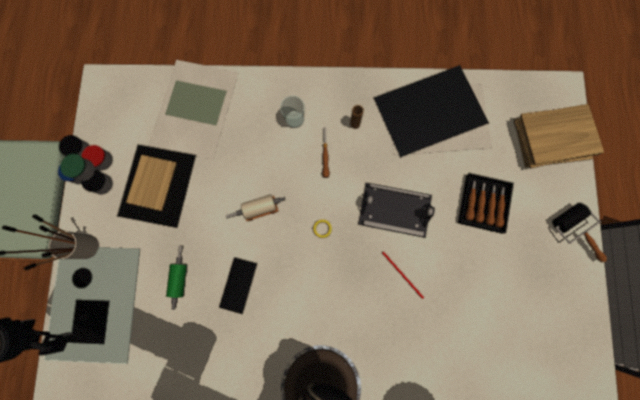

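View pics/scene0.png

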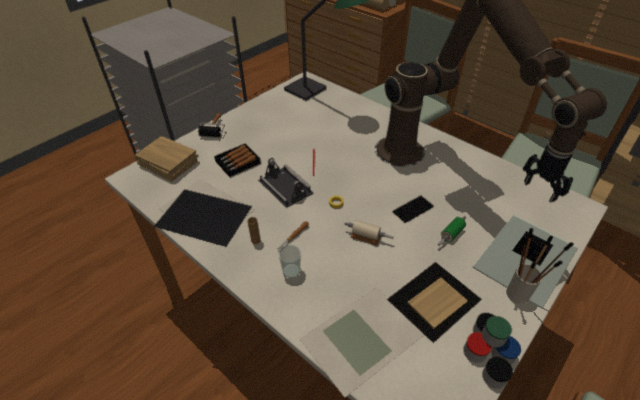

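The candidates for the roll, by top-view pixel, are the cream roll (259,207), the green look-alike (177,280), the black brayer (575,218), and the core (356,117). I choose the cream roll: its long bright pin is towards the left end (228,217) and its short end is at (285,199). The holder is at (396,210), with the tape (321,229) and the gouge (325,155) between them.

```bash
cat >> h.py <<'E'
np.set_printoptions(precision=4,suppress=True)
def rot(phi,tilt=0.):
    """tool x along heading phi (world, level), z down; tilt>0 lowers the +x end about tool y"""
    c,s=np.cos(phi),np.sin(phi)
    B=np.array([[c,s,0],[s,-c,0],[0,0,-1.]])
    return (R.from_matrix(B)*R.from_euler('y',-tilt)).as_rotvec()
E
python3 - <<'E'
from h import *
c=cap("top")
sp=onplane(c,[[228,217],[285,199],[259,207]],.036); print(sp)
ho=onplane(c,[[365,205],[428,213],[396,210]],.05); print(ho)
print(withrange(c,[[259,207],[396,210]]))
w=cap("wrist"); print(w["tool_from_camera"],w["fx"])
d=sp[0]-sp[1]; phi=np.arctan2(d[1],d[0]); print("phi",phi)
for p in (phi,phi+np.pi):
    print(p,[solver.inverse_kinematics(list(sp[2][:2])+[.28],rot(p)),solver.inverse_kinematics(list(ho[2][:2])+[.28],rot(p-.45))])
E
```

```text
[[0.4545 0.2774 0.036 ]
 [0.511  0.1159 0.036 ]
 [0.4858 0.1898 0.036 ]]
[[ 0.4971 -0.1124  0.05  ]
 [ 0.4789 -0.2884  0.05  ]
 [ 0.4851 -0.1993  0.05  ]]
[[ 0.4825  0.1858  0.0579]
 [ 0.4923 -0.2078  0.0036]]
[[ 0.0001  0.949   0.3153  0.0818]
 [ 1.     -0.0001  0.      0.0001]
 [ 0.0001  0.3153 -0.949  -0.1427]
 [ 0.      0.      0.      1.    ]] 349.32953845329314
phi 1.907642329483631
1.907642329483631 [array([ 0.2889,  0.0634,  1.8226, -0.    ,  1.2556, -0.048 ]), array([-0.4728,  0.0693,  1.8163, -0.    ,  1.2559, -0.3597])]
5.049234983073424 [None, array([-0.4728,  0.0693,  1.8163, -0.    ,  1.2559,  2.7819])]
```

```bash
python3 - <<'E'
from h import *
import pickle
out={}
for name,p,ph in(("s1",[.486,.19,.22],1.908),("s2",[.43,.19,.22],1.908),("h1",[.485,-.2,.24],1.468),("h2",[.43,-.2,.24],1.468)):
    bot.move_pose(p,rot(ph)); bot.dwell(.3)
    out[name]=cap("wrist"); cv2.imwrite(f"pics/{name}.png",out[name]["img"])
pickle.dump(out,open("w.pkl","wb")); print(bot.sense()["time_s"])
a=np.hstack([cv2.imread("pics/s1.png")[:,120:520],cv2.imread("pics/h1.png")[:,120:520]])
cv2.imwrite("pics/a.png",a)
a=np.hstack([cv2.imread("pics/s2.png")[:,120:520],cv2.imread("pics/h2.png")[:,120:520]])
cv2.imwrite("pics/b.png",a)
E
```

```text
5.625
```

View pics/a.png

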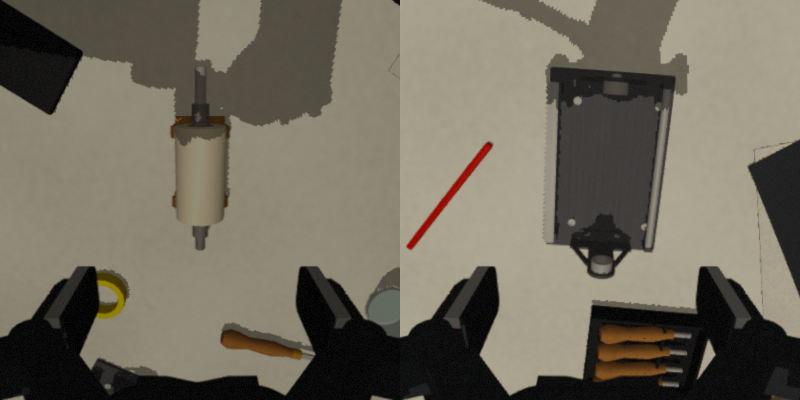

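View pics/b.png

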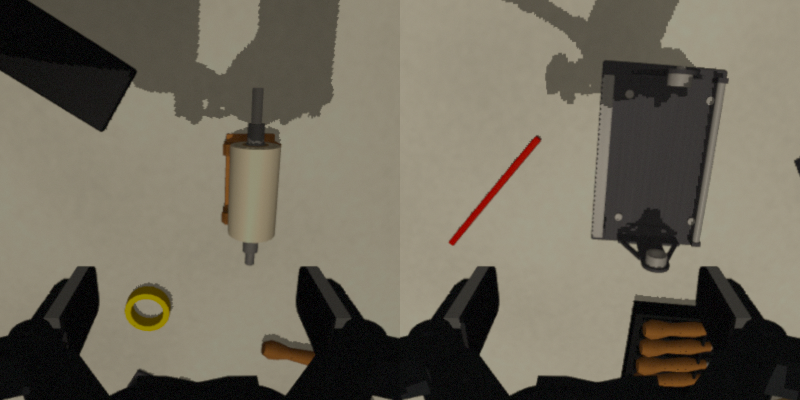

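The left panels show the spindle with its bright sprung pin at the top, tip near image px (320,66) in s1 and (378,88) in s2; the plain tip is at (320,249) and (369,264). The right panels show the holder's cups at (335,88) and (321,265) in h1, and (398,78) and (375,258) in h2. I'll zoom in on the ends.

```bash
python3 - <<'E'
from h import *
import pickle
o=pickle.load(open("w.pkl","rb"))
def cr(n,u,v):
    i=o[n]["img"][max(v-37,0):max(v-37,0)+75,u-33:u+33]; i=cv2.convertScaleAbs(i,alpha=1.6)
    i=cv2.resize(i,None,fx=4,fy=4,interpolation=cv2.INTER_CUBIC)
    for k in range(0,66,10): cv2.line(i,(k*4,0),(k*4,6),(0,255,255),1)
    for k in range(0,75,10): cv2.line(i,(0,k*4),(6,k*4),(0,255,255),1)
    return i
g=np.vstack([np.hstack([cr("h1",335,88),cr("h2",398,78),cr("s1",320,80)]),np.hstack([cr("h1",321,255),cr("h2",375,250),cr("s2",378,100)])])
cv2.imwrite("pics/c.png",g)
for n,u in(("s1",[[320,66],[320,249]]),):pass
for a,b in(([320.5,66],[378,88]),([320,249],[369.5,264])): print(tri(o["s1"],a,o["s2"],b))
# range points of the holder
for n in("h1","h2"):
    vv,uu=np.mgrid[40:290,250:470]; P=withrange(o[n],np.c_[uu.ravel(),vv.ravel()])
    q=P[(P[:,2]>.07)&(P[:,2]<.1)]; up=q[q[:,1]>-.2]; lo=q[q[:,1]<-.2]
    print(n,len(up),len(lo),np.median(up,0),up.min(0),up.max(0),np.median(lo,0),lo.min(0),lo.max(0))
for n in("s1","s2"):
    vv,uu=np.mgrid[50:280,280:430]; P=withrange(o[n],np.c_[uu.ravel(),vv.ravel()])
    q=P[(P[:,2]>.05)&(P[:,2]<.08)]; print(n,len(q),q.mean(0),q[:,2].max()); 
    x=q[:,:2]-q[:,:2].mean(0); w,V=np.linalg.eigh(x.T@x); print(np.arctan2(*V[::-1,1]),np.ptp(x@V,axis=0))
E
```

```text
(array([0.4558, 0.283 , 0.0375]), np.float64(0.0008400962896127665))
(array([0.5146, 0.1162, 0.0374]), np.float64(1.1545584551749667e-05))
h1 468 441 [ 0.5081 -0.1191  0.0845] [ 0.4956 -0.128   0.071 ] [ 0.522  -0.1108  0.0906] [ 0.4795 -0.2889  0.0836] [ 0.4651 -0.2962  0.0701] [ 0.4929 -0.2798  0.0902]
h2 507 452 [ 0.506  -0.1189  0.084 ] [ 0.4951 -0.1284  0.0707] [ 0.5219 -0.1106  0.0898] [ 0.4773 -0.2885  0.0835] [ 0.464  -0.2969  0.0702] [ 0.4922 -0.2788  0.0904]
s1 4045 [0.487 0.194 0.057] 0.06231301899988623
1.9082726351925006 [0.0408 0.091 ]
s2 3762 [0.4854 0.1939 0.057 ] 0.0616236481405088
1.906639793211554 [0.0392 0.0911]
```

View pics/c.png

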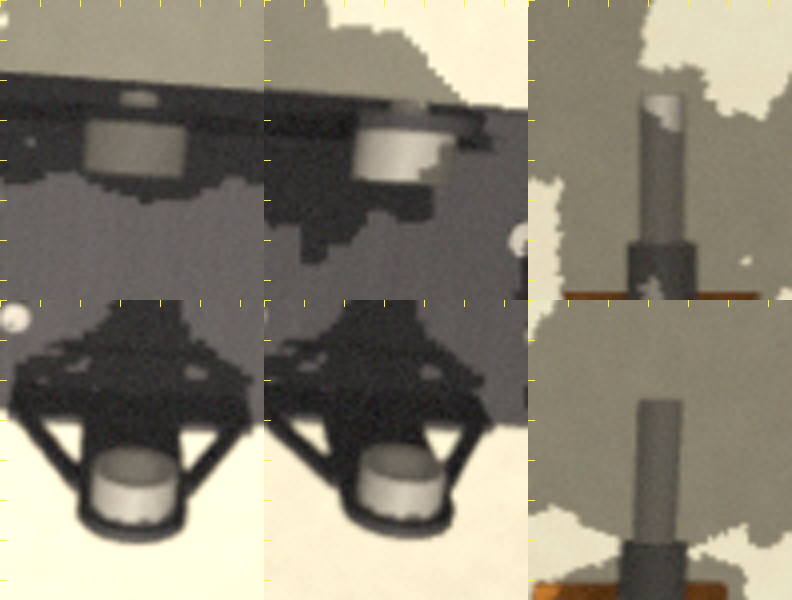

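The crops show the cup_2 mouth ellipse centred at about (321.7,259.7) in h1 and (376.5,253.7) in h2. The top of the cup_1 mouth rim is at (335.7,95.5) and (399.5,86.9). The sprung pin tip is at (320.7,66.8) and (378,88), with bright steel on the longer pin, which confirms the choice.

```bash
python3 - <<'E'
from h import *
import pickle
o=pickle.load(open("w.pkl","rb"))
c2,e2=tri(o["h1"],[321.7,259.7],o["h2"],[376.5,253.7]);c1,e1=tri(o["h1"],[335.7,95.5],o["h2"],[399.5,86.9])
print(c1,e1,c2,e2)
a=[onplane(o[n],[u],.0855)[0] for n,u in(("h1",[335.7,95.5]),("h2",[399.5,86.9]))]
b=[onplane(o[n],[u],.075)[0] for n,u in(("h1",[321.7,259.7]),("h2",[376.5,253.7]))]
print(a,b)
d=np.mean(a,0)-np.mean(b,0);d[2]=0
print(np.linalg.norm(d),np.arctan2(d[1],d[0]),(np.mean(a,0)+np.mean(b,0))/2)
E
```

```text
[ 0.5075 -0.128   0.0763] 0.0008537665465397492 [ 0.4806 -0.2828  0.0737] 7.454923759399867e-05
[array([ 0.5071, -0.1281,  0.0855]), array([ 0.5054, -0.1273,  0.0855])] [array([ 0.4807, -0.2821,  0.075 ]), array([ 0.4804, -0.2822,  0.075 ])]
0.15654026942329835 1.405770135536 [ 0.4934 -0.2049  0.0803]
```

```bash
python3 - <<'E'
from h import *
p=np.array([.488,.1916]);ph=1.909
bot.move_pose([*p,.12],rot(ph)); bot.move_straight([*p,.014],feed=.1)
s=bot.sense(); print(s["eef_pos"],s["contact_force"])
fingers.set_gripper(.03,squeeze=115); s=bot.sense(); print(s["opening"],s["grip_force"],s["contact_force"],s["eef_pos"])
bot.move_straight([*p,.17],feed=.15); bot.dwell(.3); s=bot.sense(); print(s["opening"],s["grip_force"],s["contact_force"],s["moment"],s["time_s"])
c=cap("wrist"); cv2.imwrite("pics/g.png",c["img"])
E
```

```text
[0.4888 0.1918 0.0146] [-0.2861  0.3089  0.9113]
0.04552095907491695 116.2391209602356 [-2.0889 -1.2429  7.3216] [0.4886 0.1918 0.0153]
0.04548037029982669 117.6349139213562 [-0.1971 -0.197  -2.919 ] [-0.0527 -0.0367 -0.0008] 10.3083
```

View pics/g.png

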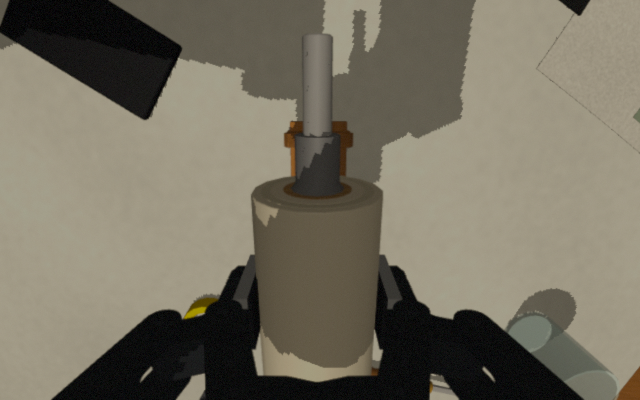

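The roll is lifted in the grip, with the free pin tip at (318,35) and the barrel shoulder at (318,135). Next I'll compute the tip in the tool frame from range and rays.

```bash
cat >> h.py <<'E'
def tooltip(c,verbose=True):
    """tip of sprung pin in tool frame: columns/rows by brightness-free range mask"""
    Tc=np.array(c["tool_from_camera"]); c=dict(c,T=Tc)
    vv,uu=np.mgrid[0:200,270:370]; uv=np.c_[uu.ravel(),vv.ravel()]
    P=withrange(c,uv); m=(c["range_z"][uv[:,1],uv[:,0]]>0)&(P[:,2]<.0)&(P[:,2]>-.06)&(abs(P[:,1])<.02)
    q=P[m]; 
    pin=q[(q[:,0]>.070)&(q[:,0]<.12)]; bar=q[(q[:,0]>.050)&(q[:,0]<.062)]
    # ridge heights per x slice
    def ridge(a): 
        xs=np.linspace(a[:,0].min()+.001,a[:,0].max()-.001,8)
        return np.array([[x,np.median(a[abs(a[:,0]-x)<.0015][:,1]),np.percentile(a[abs(a[:,0]-x)<.0015][:,2],10)] for x in xs if (abs(a[:,0]-x)<.0015).sum()>5])
    rp=ridge(pin); rb=ridge(bar)
    if verbose: print("pin ridge",rp,"bar ridge",rb,"xmax",np.percentile(pin[:,0],99.5),pin[:,0].max())
    return rp,rb
E
python3 - <<'E'
from h import *
c=cap("wrist"); tooltip(c)
Tc=np.array(c["tool_from_camera"]); d=dict(c,T=Tc)
print(onplane(d,[[318,35],[318,135]],-.024), bot.sense()["eef_rot"],bot.sense()["eef_pos"])
E
```

```text
pin ridge [[ 0.071  -0.0002 -0.0262]
 [ 0.0747 -0.0005 -0.0262]
 [ 0.0783 -0.0005 -0.0262]
 [ 0.0819 -0.0005 -0.0261]
 [ 0.0855 -0.0005 -0.0261]
 [ 0.0892 -0.0005 -0.0261]
 [ 0.0928 -0.0005 -0.0261]
 [ 0.0964 -0.0005 -0.0259]] bar ridge [[ 0.051  -0.0002 -0.0291]
 [ 0.0524 -0.0002 -0.029 ]
 [ 0.0539 -0.0005 -0.029 ]
 [ 0.0553 -0.0002 -0.029 ]
 [ 0.0567 -0.0002 -0.0291]
 [ 0.0581 -0.0005 -0.0289]
 [ 0.0596 -0.0005 -0.0289]
 [ 0.061  -0.0005 -0.0289]] xmax 0.09713239897176679 0.09741396776906894
[[ 0.0967 -0.0002 -0.024 ]
 [ 0.0653 -0.0002 -0.024 ]] [-1.8157 -2.5633  0.0007] [0.4879 0.1916 0.1697]
```

```bash
cat >> h.py <<'E'
TIP=np.array([.097,-.0004,-.021])   # sprung tip in tool frame
PH=1.406; U=np.array([np.cos(PH),np.sin(PH),0]); C1=np.array([.5063,-.1275,.075])
def pose(tip,tilt,t=TIP):
    r=rot(PH,tilt); return np.array(tip)-R.from_rotvec(r).apply(t),r
E
python3 - <<'E'
from h import *
p,r=pose(C1-.025*U+[0,0,.05],.18); print(p)
bot.move_pose(p,r); bot.dwell(.3)
s=bot.sense(); print(s["eef_pos"],s["contact_force"],s["moment"],s["time_s"])
c=cap("wrist"); import pickle; pickle.dump(c,open("i.pkl","wb"))
T=np.eye(4);T[:3,:3]=R.from_rotvec(s["eef_rot"]).as_matrix();T[:3,3]=s["eef_pos"]
print("tip world",T[:3,:3]@TIP+T[:3,3])
print("proj tip,mouth top rim", proj(c,[T[:3,:3]@(TIP-[0,0,.005])+T[:3,3],C1+[0,0,.0105]]))
i=c["img"].copy(); cv2.imwrite("pics/i.png",cv2.resize(cv2.convertScaleAbs(i[0:150,220:420],alpha=1.5),None,fx=4,fy=4,interpolation=cv2.INTER_CUBIC))
vv,uu=np.mgrid[0:150,220:420]; P=withrange(c,np.c_[uu.ravel(),vv.ravel()])
h=(P-C1)@np.c_[np.cross(U,[0,0,1]),U,[0,0,1]]
m=(h[:,2]>.0085)&(h[:,2]<.0125)&(h[:,1]>-.003)&(h[:,1]<.007)&(abs(h[:,0])<.02); q=h[m]
print("cup ridge hold frame rel C1",len(q),np.median(q,0),q.min(0),q.max(0))
m=(h[:,2]>.0035)&(h[:,2]<.0125)&(h[:,1]>-.005)&(h[:,1]<.006)&(abs(h[:,0])<.02); q=h[m]
print(len(q),np.percentile(q,[1,50,99],axis=0))
E
```

```text
[ 0.4863 -0.2501  0.1217]
[ 0.4867 -0.2495  0.1218] [ 0.3911  0.1852 -2.6803] [ 0.0947 -0.038  -0.0556] 12.325
tip world [ 0.5024 -0.1515  0.1251]
proj tip,mouth top rim [[317.9576  32.0091]
 [317.5017 -36.5767]]
  return _methods._mean(a, axis=axis, dtype=dtype,
  ret = um.true_divide(
Traceback (most recent call last):
ValueError: zero-size array to reduction operation minimum which has no identity
```

View pics/i.png

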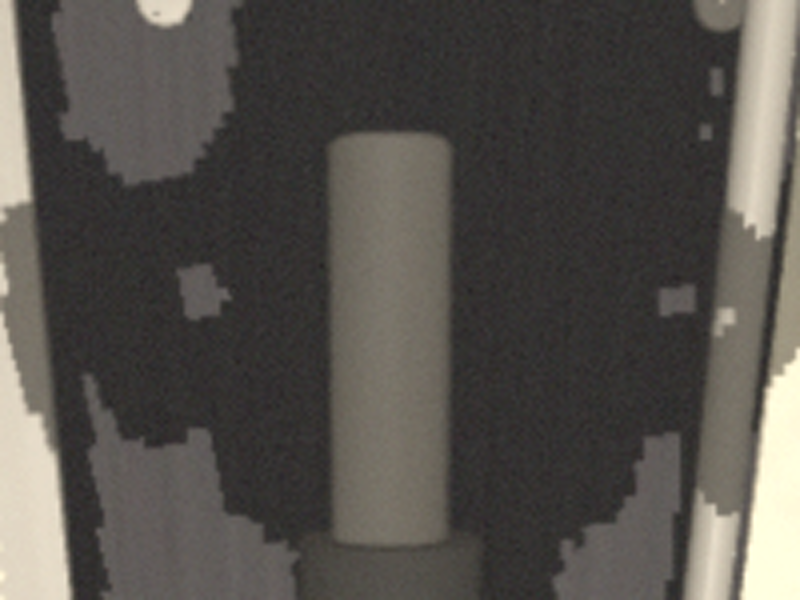

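The pin is visible with its tip at crop (390,132), i.e. image px (317,33), matching the predicted (318,32). The cup is still above the frame, so I'll descend to 5 mm in front of the mouth and look again.

```bash
python3 - <<'E'
from h import *
p,r=pose(C1-.012*U,.18); bot.move_straight(p,r,feed=.08)
p,r=pose(C1-.005*U,.18); bot.move_straight(p,r,feed=.03); bot.dwell(.3)
s=bot.sense(); print(s["eef_pos"]-p,s["contact_force"],s["moment"],s["time_s"])
c=cap("wrist")
T=np.eye(4);T[:3,:3]=R.from_rotvec(s["eef_rot"]).as_matrix();T[:3,3]=s["eef_pos"]
print("proj tip top,mouth top rim", proj(c,[T[:3,:3]@(TIP-[0,0,.005])+T[:3,3],C1+[0,0,.0105]]))
i=c["img"]; cv2.imwrite("pics/j.png",cv2.resize(cv2.convertScaleAbs(i[0:100,260:380],alpha=1.8),None,fx=5,fy=5,interpolation=cv2.INTER_CUBIC))
vv,uu=np.mgrid[0:60,260:380]; P=withrange(c,np.c_[uu.ravel(),vv.ravel()])
h=(P-C1)@np.c_[np.cross(U,[0,0,1]),U,[0,0,1]]
q=h[(h[:,2]>-.01)&(h[:,1]>-.0035)&(abs(h[:,0])<.02)]; print(len(q),np.percentile(q,[1,50,99],axis=0) if len(q) else "")
E
```

```text
[ 0.     -0.0001  0.    ] [ 0.0033  0.1894 -2.405 ] [ 0.1237 -0.0714 -0.0084] 13.85
proj tip top,mouth top rim [[317.9583  32.0061]
 [317.9336  17.4599]]
1093 [[-0.0094  0.0007  0.0023]
 [ 0.0003  0.0026  0.0093]
 [ 0.0107  0.0047  0.1226]]
```

View pics/j.png

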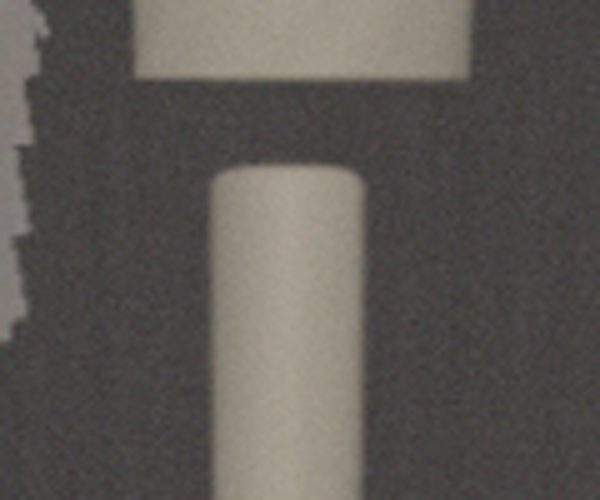

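The cup spans crop columns 135–470 with its mouth at row 80, and the pin spans 212–362. The cup is therefore about 0.8 mm towards +tool-y from the pin, and about 0.5 mm farther than I thought. I'll correct for that, insert, and press under force control.

```bash
cat >> h.py <<'E'
V=np.cross(U,[0,0,1]); C1=C1+.0007*V+.0005*U
def hold(f): return np.array([f@V,f@U,f[2]])
def go(tip,tilt,comp=0.,feed=.02,wait=.1):
    p,r=pose(tip,tilt,TIP-[comp,0,0]); bot.move_straight(p,r,feed=feed); bot.dwell(wait)
    s=bot.sense(); return hold(s["contact_force"]),s
E
python3 - <<'E'
from h import *
T=.15; Z=np.array([0,0,-.0006])
f0,s=go(C1-.004*U+Z,T); print("base",f0,s["moment"])
ins=-.004
for d in (0,.003,.006,.0068,.0076,.0084,.0092,.010,.011):
    f,s=go(C1+d*U+Z,T,feed=.02); print(d,f-f0,s["moment"],s["time_s"])
    if -(f-f0)[1]>3.5 or abs((f-f0)[[0,2]]).max()>5: break
E
```

```text
base [-0.5707 -0.5018 -2.8779] [0.1416 0.0016 0.0002]
0 [0.7518 0.2835 0.8676] [ 0.2222  0.0234 -0.0427] 14.8
0.003 [0.352  1.0762 0.224 ] [ 0.115   0.0428 -0.0146] 15.2
0.006 [ 1.1967  0.3738 -0.5644] [ 0.1122 -0.0267  0.0395] 15.6
0.0068 [ 1.0711 -0.3432 -0.2226] [ 0.141  -0.0294 -0.004 ] 15.95
0.0076 [0.2477 0.883  0.1343] [ 0.0625 -0.0167  0.0389] 16.3
0.0084 [ 0.9096 -1.6062  0.3242] [-0.2418  0.1017  0.021 ] 16.65
0.0092 [ 1.0489 -3.2169 -0.1633] [-0.4544  0.0636  0.0034] 17.0
0.01 [ 0.3795 -3.2475 -0.0072] [-0.6005  0.1074 -0.0169] 17.35
0.011 [-0.0223 -4.4388 -0.6871] [-0.7619  0.0528 -0.0241] 17.7
```

```bash
cat >> h.py <<'E'
FL=C1+.0083*U+np.array([0,0,-.0006])
def favg(n=6):
    a=[]
    for _ in range(n): bot.dwell(.02); a.append(hold(bot.sense()["contact_force"]))
    return np.mean(a,0)
E
python3 - <<'E'
from h import *
tilt=.12
for c in (.003,.006,.009,.0105,.0113,.012,.0125,.013,.0134):
    go(FL,tilt,c,wait=.05); f=favg(); s=bot.sense(); print(c,f,s["moment"],s["time_s"])
    if -f[1]>15.8 or abs(f[0])>6 or abs(f[2]+2.6)>7: break
c=cap("wrist"); rp,rb=tooltip(c,False); print(rp[[0,-1]],rb[[0,-1]])
i=c["img"]; cv2.imwrite("pics/k.png",i[0:260,200:440])
E
```

```text
0.003 [-0.2614 -5.4167 -2.465 ] [-0.6805  0.1229  0.0378] 18.1667
0.006 [-0.6196 -7.9298 -2.3473] [-1.0942  0.3127  0.0234] 18.6167
0.009 [ -1.1067 -10.7764  -1.7942] [-1.4886  0.428   0.0026] 19.0667
0.0105 [ -1.4257 -11.375   -1.6778] [-1.6753  0.4511  0.0827] 19.4667
0.0113 [ -0.9322 -11.7705  -1.5843] [-1.7853  0.4637  0.1331] 19.8667
0.012 [ -1.4881 -12.9056  -1.3354] [-1.8458  0.4872  0.0624] 20.2667
0.0125 [ -1.2672 -13.1461  -1.4515] [-1.848   0.5424  0.0635] 20.6667
0.013 [ -1.4876 -14.0225  -1.621 ] [-1.9897  0.5418  0.1141] 21.0667
0.0134 [ -1.0305 -14.1453  -1.3521] [-2.0295  0.5628  0.081 ] 21.4667
[[ 0.071  -0.0007 -0.0258]
 [ 0.0939 -0.0007 -0.0264]] [[ 0.051  -0.0007 -0.0288]
 [ 0.061  -0.0004 -0.0289]]
```

```bash
cat >> h.py <<'E'
def barrel_end(c):
    d=dict(c,T=np.array(c["tool_from_camera"])); v=np.arange(60,190)
    out=[]
    for u in range(310,328):
        P=withrange(d,np.c_[np.full(len(v),u),v]); z=P[:,2]; k=np.where((z[:-1]>-.0278)&(z[1:]<=-.0278))[0]
        out+=[P[j+1,0] for j in k[:1]]
    return np.median(out)
E
python3 - <<'E'
from h import *
print("barrel end",barrel_end(cap("wrist")))
tilt=.12
for c in (.0138,.0142,.0146,.015,.0154,.0158,.0162,.0166,.017):
    p,_=pose(FL,tilt,TIP-[c,0,0])
    go(FL,tilt,c,wait=.05); f=favg(10); s=bot.sense(); print(c,f,s["moment"][0],(s["eef_pos"]-p)@U,(s["eef_pos"]-p)@V,(s["eef_pos"]-p)[2],s["time_s"])
    if -f[1]>16.3 or abs(f[0])>6 or abs(f[2]+2.6)>7: break
c=cap("wrist"); rp,rb=tooltip(c,False); print(rp[[0,-1]],rb[[0,-1]],barrel_end(c))
E
```

```text
barrel end 0.06463641675033077
0.0138 [ -1.0889 -14.4738  -1.4489] -2.0498273102941 -0.003325536306708388 0.0004149397134368736 0.0009287754916976615 22.0333
0.0142 [ -1.4262 -14.6693  -1.2348] -2.1146205055516134 -0.0034190656005156075 0.0004465817792798966 0.0009612264950719929 22.5
0.0146 [ -1.358  -15.1583  -1.2299] -2.1802021782786487 -0.003521414332830717 0.0004327651451043015 0.0009800974127642664 22.9667
0.015 [ -1.4273 -15.7788  -1.0772] -2.244823466585509 -0.0036563303340147405 0.00047663602123252714 0.001025297114561341 23.4333
0.0154 [ -1.3564 -15.8918  -1.2827] -2.2763807530179534 -0.0037585296490527517 0.00048499000128813125 0.0010561440695101149 23.9
0.0158 [ -1.7327 -16.3661  -1.3576] -2.319841821662607 -0.0038619379008231185 0.0004699713549624625 0.001089605933883242 24.3667
[[ 0.071  -0.0007 -0.026 ]
 [ 0.0919 -0.0004 -0.0264]] [[ 0.051  -0.0007 -0.0288]
 [ 0.061  -0.0004 -0.0289]] 0.06462308027680458
```

```bash
cat >> h.py <<'E'
def plain(s):
    T=R.from_rotvec(s["eef_rot"]); x=s["eef_pos"]+T.apply(TIP-[.177,0,0])
    ax=hold(T.apply([1,0,0])); return hold(x-C1)*1e3, -np.arcsin(ax[2]), np.arcsin(ax[0])
E
python3 - <<'E'
from h import *
def step(tilt,off,cc=.0125):
    p,r=pose(FL,tilt,TIP-[cc,0,0]); q=p+V*off[0]+U*off[1]+np.array([0,0,off[2]])
    bot.move_straight(q,r,feed=.015); bot.dwell(.05); f=favg(5); s=bot.sense()
    e=hold(s["eef_pos"]-p); pl,t,y=plain(s)
    print(tilt,"f",f,"err mm",e*1e3,"plain",pl,"tilt",t,"yaw",y,s["moment"],s["time_s"])
    return f,e,pl
off=np.array([0.,.0037,-.001])
import sys
for tilt in (.12,.12,.10,.09):
    f,e,pl=step(tilt,off)
    off=off-np.clip(e,-.0006,.0006)*.8
    if -f[1]>18.5 or abs(f[0])>5 or abs(f[2]+2)>7: print("stop"); break
print(off)
c=cap("wrist"); print(barrel_end(c))
E
```

```text
0.12 f [ -2.1379 -16.8451  -0.4864] err mm [ 0.5105 -0.2798  0.2185] plain [   0.7541 -155.089    19.8335] tilt 0.12680186551448525 yaw -0.003225402890288701 [-2.2803  0.7267  0.1385] 24.8
0.12 f [ -1.6748 -16.4015  -0.171 ] err mm [ 0.4633 -0.1466  0.2288] plain [   0.6732 -154.9521   19.8528] tilt 0.1269242120986552 yaw -0.0030184855702376384 [-2.3314  0.6185  0.163 ] 25.1833
0.1 f [ -1.2443 -16.6191  -0.3964] err mm [ 0.4761 -0.1395  0.1226] plain [   0.6476 -155.3142   16.4871] tilt 0.10701206577746841 yaw -0.0027732935692629393 [-2.2923  0.59    0.059 ] 25.6
0.09 f [ -1.2    -16.7242  -0.6654] err mm [ 0.4611 -0.0649  0.1294] plain [   0.6064 -155.3976   14.8676] tilt 0.09713647328878215 yaw -0.0026645808107705914 [-2.3056  0.5232  0.0409] 25.9833
[-0.0015  0.0042 -0.0016]
0.06468525064073519
```

```bash
python3 - <<'E'
from h import *
def step(tilt,off,cc=.0125):
    p,r=pose(FL,tilt,TIP-[cc,0,0]); q=p+V*off[0]+U*off[1]+np.array([0,0,off[2]])
    bot.move_straight(q,r,feed=.015); bot.dwell(.05); f=favg(5); s=bot.sense()
    e=hold(s["eef_pos"]-p); pl,t,y=plain(s)
    print(tilt,"f",f,"err mm",e*1e3,"plain",pl,"tilt",t,"yaw",y,s["moment"],s["time_s"])
    return f,e,pl
off=np.array([-.001,.0043,-.0016])
for tilt in (.08,.065,.05,.035,.02,.005,-.006):
    f,e,pl=step(tilt,off)
    off[1:]-=np.clip(e[1:],-.0004,.0004)*.8
    if -f[1]>18.5 or abs(f[0])>5 or abs(f[2]+.5)>5: print("stop"); break
print(off)
c=cap("wrist"); print(barrel_end(c)); rp,rb=tooltip(c,False); print(rp[[0,-1]],rb[[0,-1]])
E
```

```text
0.08 f [ -1.403  -16.858   -0.1865] err mm [ 0.5096  0.0368 -0.0449] plain [   0.6719 -155.439    13.0623] tilt 0.08721333767677168 yaw -0.002824101191814693 [-2.2979  0.5774  0.0536] 26.4167
0.065 f [ -1.8564 -16.8691  -0.0359] err mm [ 0.4976 -0.0507 -0.0912] plain [   0.6558 -155.7127   10.5607] tilt 0.07224956869836129 yaw -0.002790562922062485 [-2.3112  0.6464  0.0653] 26.8
0.05 f [ -1.6024 -17.0302  -0.0444] err mm [ 0.5191 -0.0547 -0.0724] plain [   0.684  -155.8637    8.1293] tilt 0.05738238294032262 yaw -0.0029064105717372087 [-2.3249  0.6394  0.1014] 27.1833
0.035 f [ -1.526  -16.838   -0.3883] err mm [ 0.5395 -0.0518 -0.0671] plain [   0.7051 -155.9718    5.6803] tilt 0.042488885409171055 yaw -0.0029493391042715042 [-2.256   0.6684  0.0932] 27.5667
0.02 f [ -1.6249 -17.1035  -1.0375] err mm [ 0.5732 -0.0611 -0.0687] plain [   0.7453 -156.0547    3.2255] tilt 0.027624119025636013 yaw -0.003065348231016821 [-2.3453  0.668   0.1004] 27.95
0.005 f [ -1.643  -16.8639  -0.664 ] err mm [ 0.5603 -0.0812 -0.0837] plain [   0.7362 -156.1117    0.7569] tilt 0.012764420460222184 yaw -0.0031244292852587925 [-2.3658  0.6288  0.1231] 28.3333
-0.006 f [ -2.0269 -16.6727  -1.1947] err mm [ 0.6025 -0.0467 -0.0377] plain [   0.7814 -156.0804   -0.9946] tilt 0.001891501906429676 yaw -0.0032014945782466706 [-2.3381  0.6969  0.1721] 28.7167
[-0.001   0.0045 -0.0012]
0.06466427584853857
[[ 0.071  -0.0007 -0.0265]
 [ 0.0915 -0.0007 -0.0268]] [[ 0.051  -0.0007 -0.0294]
 [ 0.061  -0.0007 -0.0293]]
```

```bash
python3 - <<'E'
from h import *
import h
off=np.array([-.0015,.0045,-.0012])
def step(cc,off,tilt=-.003,dphi=-.005,feed=.015):
    h.PH=1.406+dphi; p,r=pose(FL,tilt,TIP-[cc,0,0]); h.PH=1.406
    q=p+V*off[0]+U*off[1]+np.array([0,0,off[2]])
    bot.move_straight(q,r,feed=feed); bot.dwell(.05); f=favg(5); s=bot.sense()
    e=hold(s["eef_pos"]-p); pl,t,y=plain(s)
    print(cc,"f",f,"err",e*1e3,"plain",pl,"tilt",t,"yaw",y,s["moment"],s["time_s"])
    return f,pl
f,pl=step(.0125,off); f,pl=step(.0125,off)
if pl[0]>1.2: raise SystemExit
# let the spring push: withdraw in 1 mm steps, lag relaxes with the force
for cc in (.0115,.0105,.0095,.0085):
    off[1]-=.00028; f,pl=step(cc,off)
    exp=2+1.2*(156.1+12.5-.0+pl[1]+0)  # expected spring force if still free
    comp=pl[1]+168.7; print("   free-spring force expected",2+1.2*comp)
    if -f[1]<2+1.2*comp-3.5: print("plain tip touches"); break
E
```

```text
0.0125 f [ -1.0299 -16.9281  -0.984 ] err [ 0.5388 -0.0883  0.1562] plain [  -0.146  -156.1184   -0.2986] tilt 0.005011903582825297 yaw 0.0020592986893688044 [-2.3575  0.5929  0.081 ] 29.15
0.0125 f [ -1.2471 -16.7683  -1.4505] err [ 0.5161 -0.0646  0.1324] plain [  -0.1657 -156.0958   -0.3264] tilt 0.004961787400478723 yaw 0.0020345976213070297 [-2.36    0.5593  0.081 ] 29.5333
0.0115 f [ -0.6577 -15.6265  -0.9137] err [ 0.5157 -0.0333  0.1147] plain [  -0.203  -157.0767   -0.3939] tilt 0.004375817541487272 yaw 0.002435274180707966 [-2.2664  0.5535  0.0635] 29.9167
   free-spring force expected 15.94790730515574
0.0105 f [ -1.1549 -14.4846  -1.468 ] err [0.4523 0.098  0.0356] plain [  -0.2852 -157.9592   -0.5283] tilt 0.0037207874787092156 yaw 0.0026528370368366187 [-2.1021  0.5186  0.004 ] 30.3
   free-spring force expected 14.88891159936395
0.0095 f [ -0.4379 -13.6289  -1.1138] err [ 0.3959  0.1493 -0.0047] plain [  -0.3726 -158.9204   -0.6193] tilt 0.003122934641415518 yaw 0.0030006559292883412 [-1.9174  0.416   0.0826] 30.6833
   free-spring force expected 13.735508616995878
0.0085 f [ -0.417  -12.4703  -1.6197] err [ 0.343   0.2418 -0.0854] plain [  -0.4531 -159.8411   -0.7534] tilt 0.0024914274445739636 yaw 0.0033285341744690093 [-1.7379  0.402   0.029 ] 31.0667
   free-spring force expected 12.630729138516289
```

The plain pin is already about 3 mm into cup_2 and the spring force matches the free value. I'll carry on to the cup floor.

```bash
python3 - <<'E'
from h import *
import h
off=np.array([-.0010,.0034,-.0009])
def step(cc,off,tilt=-.003,dphi=-.005,feed=.02):
    h.PH=1.406+dphi; p,r=pose(FL,tilt,TIP-[cc,0,0]); h.PH=1.406
    q=p+V*off[0]+U*off[1]+np.array([0,0,off[2]])
    bot.move_straight(q,r,feed=feed); bot.dwell(.05); f=favg(5); s=bot.sense()
    pl,t,y=plain(s); print(cc,"f",f,"plain",pl,"tilt",t,"yaw",y,s["moment"],s["time_s"]); return f,pl
for cc in (.0075,.0065,.0055,.0045,.0038,.0032,.0026):
    off[1]-=.00032; off[2]+=.0001; f,pl=step(cc,off)
    if -f[1]<2+1.2*(pl[1]+168.7)-3.5: print("touch"); break
c=cap("wrist"); print(barrel_end(c)); rp,rb=tooltip(c,False); print(rp[[0,-1]],rb[[0,-1]])
E
```

```text
0.0075 f [ -0.5228 -10.9886  -1.8441] plain [  -0.3827 -160.7314   -0.6745] tilt 0.0018165441139704139 yaw 0.003241107202416042 [-1.6502  0.4504  0.052 ] 31.45
0.0065 f [-0.8606 -9.9515 -1.8289] plain [  -0.4564 -161.6693   -0.7014] tilt 0.0011640565041308216 yaw 0.003534682246880638 [-1.4404  0.3707  0.0158] 31.8333
0.0055 f [-0.1458 -9.234  -1.7824] plain [  -0.5821 -162.6495   -0.7575] tilt 0.0005337770134056852 yaw 0.003930252065836798 [-1.3123  0.2461 -0.0386] 32.2167
0.0045 f [ 0.2163 -8.0462 -2.431 ] plain [  -0.6522 -163.5831   -0.7815] tilt -0.00014764709398717947 yaw 0.00422885364258451 [-1.1645  0.2299 -0.0442] 32.6
0.0038 f [-0.0701 -7.1807 -2.5626] plain [  -0.6877 -164.3307   -0.7731] tilt -0.0006141349487298105 yaw 0.004490049648156874 [-1.0752  0.2206 -0.0233] 32.9833
0.0032 f [ 0.6399 -6.0549 -2.5645] plain [  -0.7808 -164.7656   -0.8343] tilt -0.0014186143478365212 yaw 0.004753698061732429 [-0.9242  0.0981  0.0167] 33.3667
0.0026 f [ 3.227  -2.0194 -2.9487] plain [  -0.8655 -164.8337   -0.9525] tilt -0.002826209748564178 yaw 0.00499089364822088 [-0.4386 -0.4203  0.0995] 33.75
touch
0.06484760011976136
[[ 0.071  -0.0005 -0.026 ]
 [ 0.1005 -0.0004 -0.0257]] [[ 0.051  -0.0007 -0.0289]
 [ 0.061  -0.0005 -0.0288]]
```

The force dropped at plain tip −164.8 mm, so both pins are on the cup floors. I'll release, retreat and check.

```bash
python3 - <<'E'
from h import *
fingers.set_gripper(.085); s=bot.sense(); print(s["opening"],s["contact_force"])
bot.move_straight(s["eef_pos"]+[0,0,.12],feed=.1); p=bot.sense()["eef_pos"]
bot.move_straight(p-.06*U+[0,0,.03],rot(PH),feed=.15); bot.dwell(.4)
s=bot.sense(); print(s["contact_force"],s["time_s"])
c=cap("wrist"); cv2.imwrite("pics/z.png",c["img"])
vv,uu=np.mgrid[0:400,180:460]; P=withrange(c,np.c_[uu.ravel(),vv.ravel()]); h=(P-C1)@np.c_[V,U,[0,0,1]]
for a,b,n in((-.14,-.123,"barrel-"),(-.12,-.04,"roll"),(-.035,-.022,"barrel+"),(-.017,-.004,"pin+")):
    q=h[(h[:,1]>a)&(h[:,1]<b)&(h[:,2]>-.004)&(h[:,2]<.04)&(abs(h[:,0])<.03)]
    if len(q): print(n,len(q),np.median(q[:,0]),np.percentile(q[:,2],95))
E
```

```text
0.08470660426733766 [ 0.481   0.6893 -0.1234]
[-0.6308  0.3086 -0.1229] 36.6167
barrel- 674 -0.0007369562819444893 0.024003417836161105
roll 7325 -0.0009134512261862392 0.023788519773986067
barrel+ 437 -0.00025986321839516755 0.0077808580142236594
pin+ 250 -0.000926781702297429 0.004680471487209181
```

View pics/z.png

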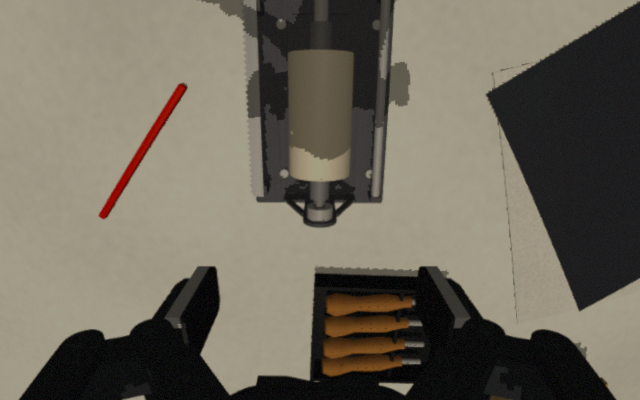

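The roll hangs level between the cups, with the roll at (320,115) and the plain barrel running into cup_2 at (320,208). The robot is clear, so I'm handing in.

```bash
python3 -c "
from h import *
print(bot.job_done())"
```

```text
the job is handed in; nothing more can be done
None
```

The paper roll is in the holder, sprung pin in the +y cup and plain pin in the −y cup, hanging level and released. The arm was clear when I handed in at about 37 s, and the highest press force I read was about 17 N; the interface did not return a verdict.

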